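# Strip the pile of gauge parts and clamp the brass block

## Task

Take the pile of gauge parts apart and set each part out for repair: the brass block goes into the small vise, standing on the two parallels with its long sides along the jaws, and is clamped there by pushing the sliding jaw shut on it until it is hard against the fixed jaw; the narrow black bezel goes in the middle of the blue saucer, the wide black bezel in the middle of the round cork mat, and the grey housing in the middle of the wooden board, lying lengthwise along it. Every part stays the way up it was in the pile, resting flat, and the brass gauge is left where it lies.

Things in the scene. Friction and masses are not known exactly. Their poses are not given: they have to be found in the camera images.
- block: Brass socket block, top of the pile: 40 (x) x 24 (y) x 36 (z) mm, 0.26 kg, with a round brass boss 16 mm across and 6 mm high on top (42 mm in all). Origin: centre of its underside, z up. In the pile it rests on the narrow bezel.
- bezel_narrow: Narrow black bakelite bezel, a flat ring: outer diameter 50, hole 36, height 14 mm, about 30 g, plain. Origin: centre of its underside, z up. In the pile it rests on the wide bezel, under the block.
- bezel_wide: Wide black bakelite bezel, a flat ring: outer diameter 68, hole 44, height 14 mm, about 45 g, with six small flush steel screw heads round its rim. Origin: centre of its underside, z up. In the pile it rests on the housing, under the narrow bezel.
- housing: Grey painted oblong gauge housing, foot of the pile, standing on the tiles: 108 (x) x 64 (y) x 26 (z) mm, 0.25 kg. Origin: centre of its underside, z up.
- vise: Small blue vise, fixed. Origin on the tiles. Base x -70 to 55, y +-32, top z 18 mm. Fixed jaw on the +x side, its face at x 30; sliding jaw on the -x side; both 64 long in y, tops at z 40. Two parallels along x at y +-13, tops at z 24. Clamped block: origin at x 18, y 0, z 24 mm, its x axis along the vise's y (either way); it stands 20 mm above the jaws.
- vise_jaw (a joint): Travel v of the sliding jaw towards the fixed jaw (+x of the vise), m. Its clamping face is at x = -16 mm + v, its plain upright back at x = -34 mm + v in the vise frame; the gap is 46 mm - v: shut on the block at v = 0.022. Starts at 0 to 0.006. No screw: it slides when its back is pushed with just over 4 N, and stays where left.
- saucer: Blue enamel tea saucer, fixed: rim diameter 136, rim height 13 mm, flat floor about 104 mm across, 4 mm above the tiles. Origin: centre of its underside.
- cork_mat: Round cork mat, fixed: diameter 96, thickness 5 mm. Origin: centre of its underside.
- board: Oblong wooden board, fixed: 146 (x) x 96 (y) x 8 (z) mm. Origin: centre of its underside; x runs along its length.
- gauge: Dented round brass bourdon gauge lying dial up, a bystander: diameter 84, height 36 mm, with a stem reaching to 62 mm from its centre along +x. Origin: centre of its underside.
Mind the look-alikes: they are no part of the job. Of the things that look like the board, the smaller one is meant. Several things have the shape of the vise; the one meant has the colours described above.

How it is judged (in metres and radians):
At the end, for the whole second after the job is handed in: Block clamped on the parallels: square (0.1 rad), 3 mm from the fixed jaw, 13 mm from mid-jaw, jaw travel over 20.5 mm. Narrow bezel within 15 mm of saucer middle, wide one 14 mm of mat, housing 14 mm and 0.2 rad of board; all flat, way up kept, at rest. Gauge moved under 15 mm (x of block in the frame of vise between 0.015 and 0.021 m and y of block in the frame of vise between -0.013 and 0.013 m and z of block in the frame of vise between 0.021 and 0.027 m and angle between the x axis of block and the y axis of vise, either way round below 0.1 rad and angle between each of block, bezel_narrow, bezel_wide, housing's own z axis and vertical below 0.1 rad and value of joint vise_jaw above 0.0205 m and horizontal distance between bezel_narrow and saucer below 0.015 m and z of bezel_narrow in the frame of saucer between 0.001 and 0.008 m and horizontal distance between bezel_wide and cork_mat below 0.014 m and z of bezel_wide in the frame of cork_mat between 0.002 and 0.009 m and horizontal distance between housing and board below 0.014 m and z of housing in the frame of board between 0.005 and 0.012 m and angle between the x axis of housing and the x axis of board, either way round below 0.2 rad and linear speed of each of block, bezel_narrow, bezel_wide, housing below 0.02 m/s and distance of gauge from where it was at the start of the episode below 0.015 m); the robot touches nothing.
It fails at once if the brass gauge is pushed away (more than 30 mm) (distance of gauge from where it was at the start of the episode above 0.03 m).
It also fails if it takes over 115 s, if anything falls off the work surface, if the arm or the gripper's body presses on something with over 40 N, if the wrist force passes 120 N, or if a joint passes its speed limit or range.

## Robot

A 7-joint arm with a two-finger parallel gripper is mounted at the origin on the work surface. World frame = base frame: x ahead of the robot, y to its left, z up, the work surface at z = 0. Lengths are in mm, angles in rad, forces in N, time in s.
With the tool pointing down it reaches from about 425 to 975 mm from the base axis. Payload 16.7 kg.
Tool frame: the origin (TCP) lies at the very end of the fingers, on their centre line; the grasp point (between the pads) lies ctrl.pinch_z behind it (ctrl.pinch_z is the distance from the TCP to the grasp point, in mm); z points along the fingers, x is the direction in which the jaws open and shut, and the axes are right-handed (so a half turn about z gives the same grasp; the last joint's range is limited). The gripper opens to 85 mm and grips with 20 to 120 N. Pads are 22 mm wide; open, the fingers measure 114 mm over their backs; the gripper's body (76 mm by 85 mm) begins 54 mm behind the grasp point. The pads swing forward as they close: fully open they stand 13 mm farther back than shut.
Start: joints at [-1.337, 0.426, 0.074, 1.606, -0.034, 1.111, -0.067], TCP at [252.127, 626.105, 231.302] pointing down, gripper open.
Joint ranges: [-2.85, 2.85], [-0.5, 2.14], [-1.23, 1.37], [0.21, 2.46], [-1.02, 4.16], [0.16, 2.05], [-2.73, 2.73]. Speed limits (rad/s): [1.89, 1.89, 2.39, 2.39, 3.01, 3.01, 3.01].

## Interface

Orientations are given as [roll, pitch, yaw] about the fixed x, y, z axes, in that order (R = Rz(yaw) Ry(pitch) Rx(roll)).
In Python, from plant import ctrl gives the robot as it stands.
- The arm moves only by the shell command python3 -m handwheel 'ROWS' [OPENING] [FORCE]. ROWS is JSON, a list of rows, each an object with "delta_pos": the shift along the world's x, y, z in units of 0.2 m (1.0 is 0.2 m), a list of three; "delta_rot": the turn, a rotation vector about the world's x, y, z in units of 360 degrees (1.0 is 360 degrees), a list of three. In form: [{"delta_pos": [x, y, z], "delta_rot": [wx, wy, wz]}, ...]. A call has 1 to 5 rows; each row is the pose to reach, as a shift and turn from the pose measured when the call began, turning the shorter way round; what a row does not reach only later rows make up. A row lasts 1/8 s, in which the tool goes at most 62.5 mm and 10.7 degrees, less where a joint would pass 70% of its speed; a pose out of reach is approached as far as the arm can. A call with a number of a shift or a turn outside -1 to 1 is refused whole. A call with a gripper value outside its range is refused whole. OPENING is the opening, from 0 (shut) to 1 (fully open), set as the call begins (- or left out, the last holds). The fingers move at their own pace and stop on an object; FORCE is the grip in N (left out, the last holds). Time passes only in rows, so rows that repeat a pose let the fingers close. It gives the time, the measured TCP pose, the force and the opening at its end, in the units of the state.
- ctrl.state(): the state, without advancing time (a new reading comes with each control period).
- ctrl.camera(name): name is "scene" or "top" or "wrist"; returns a dict with "image" (480x640x3 uint8, red, green, blue), "fx", "fy", "cx", "cy" (pixels), "dist_coeffs" ([k1, k2, p1, p2, k3] as OpenCV has them; the pictures are not rectified), "T" (4x4, takes a point from camera to world coordinates); the wrist camera has in their place "tool_from_camera" (4x4, takes a point from camera to tool coordinates, whose origin is the TCP and whose axes are the tool frame's). Camera axes: x right, y down, z forward; pixel columns grow to the right and rows downward; lengths in mm; the calibration is good to about 2 mm. A picture is of the moment at which its call begins: read the wrist's pose just before it. There is no depth.
- ctrl.sign_off(): hands the job in, once; it reports no verdict.
The state is a dict: "clock": time; "joint_positions": joint angles; "qd": joint speeds; "joint_efforts": joint torques, N m; "ee_pos": TCP position; "orientation": TCP orientation; "wrist_force": force on the tool from outside, world axes, zero at the start; "moment": the same for the moment, N m; "grip_width": finger opening in mm.
Only numpy, scipy, OpenCV 4.12 (cv2) and the standard library are available. Lean on these libraries where they do the work, as an engineer would, in place of code of your own. Each camera call takes 0.05 s, during which the arm holds its last target. There are 200 camera calls.

## Working session

There is one attempt and no reset: what is moved stays moved. The work goes in short steps, Python scripts to look and compute and a shell command to move; the robot and the scene stay as the last step left them, time stands still between calls to the robot, and variables do not carry over. Pictures are saved under pics/ and viewed, about 12 in all and at most 16, crops included, and the job is handed in when it is done.

```bash
mkdir -p pics; ls; cat > h.py <<'E'
import numpy as np, cv2
from plant import ctrl
def shot(name,fn):
    s=ctrl.state(); c=ctrl.camera(name); 
    cv2.imwrite('pics/'+fn,c['image'][:,:,::-1])
    if 'T' not in c or c.get('T') is None:
        from scipy.spatial.transform import Rotation as R
        T=np.eye(4);T[:3,:3]=R.from_euler('xyz',s['orientation']).as_matrix();T[:3,3]=s['ee_pos']
        c['T']=T@np.array(c['tool_from_camera'])
    np.savez('pics/'+fn+'.npz',T=c['T'],K=[c['fx'],c['fy'],c['cx'],c['cy']],d=c['dist_coeffs'])
    return c
def KM(k): return np.array([[k[0],0,k[2]],[0,k[1],k[3]],[0,0,1.]])
def px(fn,uv,z):
    "pixels -> world at height z"
    f=np.load('pics/'+fn+'.npz'); uv=np.array(uv,float).reshape(-1,1,2)
    n=cv2.undistortPoints(uv,KM(f['K']),f['d'])[:,0]
    d=np.c_[n,np.ones(len(n))]@f['T'][:3,:3].T; o=f['T'][:3,3]
    return o+d*((np.broadcast_to(z,len(n))-o[2])/d[:,2])[:,None]
def proj(fn,P):
    f=np.load('pics/'+fn+'.npz'); Ti=np.linalg.inv(f['T'])
    return cv2.projectPoints(np.array(P,float),cv2.Rodrigues(Ti[:3,:3])[0],Ti[:3,3],KM(f['K']),f['d'])[0][:,0]
E
python3 - <<'E'
from h import *
print(ctrl.state(), ctrl.pinch_z)
for n in('top','scene'):
    c=shot(n,n+'1.png');print(n,c['fx'],c['dist_coeffs'],np.round(c['T'],3))
E
```

```text
pics
{'clock': 0.0, 'joint_positions': array([-1.33747627,  0.42673698,  0.07387367,  1.60661358, -0.03411482,
        1.11079405, -0.06711356]), 'qd': array([-3.13232354e-04, -1.39943364e-04, -1.33872697e-03,  1.49539464e-03,
        3.75208453e-04, -1.95291297e-05,  1.37671885e-04]), 'joint_efforts': array([-2.49496974e-03, -9.49853897e+01,  3.75836045e+00, -4.63492155e+01,
        1.89522584e-02,  1.04942388e-02, -5.93629329e-05]), 'ee_pos': array([252.0215569 , 625.74558876, 230.60505515]), 'orientation': array([3.14150046e+00, 1.28843699e-03, 1.18790346e+00]), 'wrist_force': array([-0.52015515, -0.00997495, -0.00230716]), 'moment': array([ 0.01765899, -0.00317272, -0.01138825]), 'grip_width': 85.71580200830874} 18.700000000000003
top 574.1212270362614 [0.01935896 0.         0.         0.         0.        ] [[-3.000000e-03 -9.930000e-01  1.170000e-01  3.746900e+02]
 [-1.000000e+00  5.000000e-03  1.600000e-02  1.305710e+02]
 [-1.700000e-02 -1.170000e-01 -9.930000e-01  1.398409e+03]
 [ 0.000000e+00  0.000000e+00  0.000000e+00  1.000000e+00]]
scene 465.6130591001155 [-0.08452018  0.          0.          0.          0.        ] [[-4.570000e-01  7.390000e-01 -4.950000e-01  1.048199e+03]
 [ 8.900000e-01  3.870000e-01 -2.420000e-01  3.864020e+02]
 [ 1.300000e-02 -5.510000e-01 -8.340000e-01  9.471660e+02]
 [ 0.000000e+00  0.000000e+00  0.000000e+00  1.000000e+00]]
```

View pics/top1.png

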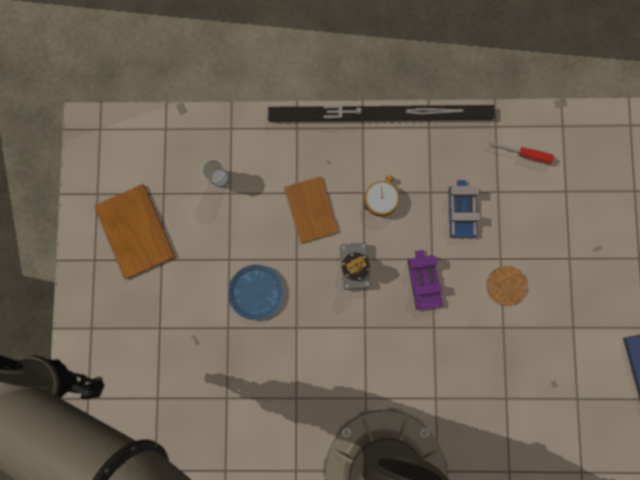

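View pics/scene1.png

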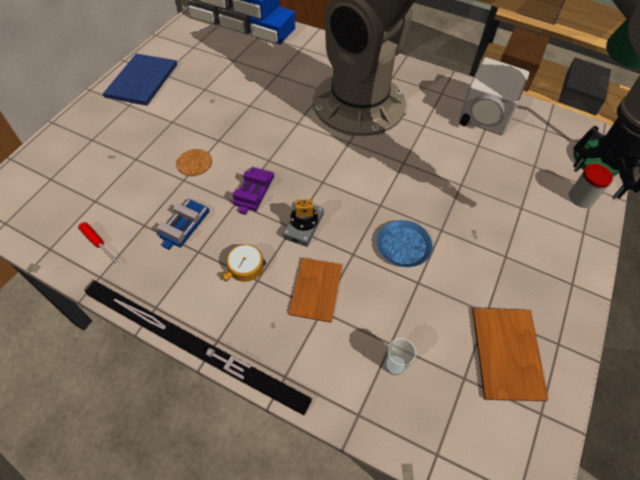

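Top view: blue vise at (464,211), purple vise decoy at (426,281), pile at (356,267), small board at (311,210), saucer at (257,292), cork at (507,285) and gauge at (382,198). I'll enlarge the vise, pile and board.

```bash
python3 - <<'E'
from h import *
i=cv2.imread('pics/top1.png')
a=cv2.resize(i[150:320,275:545],None,fx=2.9,fy=2.9,interpolation=cv2.INTER_CUBIC)
cv2.imwrite('pics/c1.png',a)
for n,uv,z in [('vise',(464,211),30),('pile',(356,267),90),('house',(355,267),26),('board',(311,210),8),('saucer',(257,292),10),('cork',(507,285.5),5),('gauge',(382,198),36)]:
    print(n,px('top1.png',uv,z).round(0), proj('scene1.png',px('top1.png',uv,z)).round())
E
```

```text
vise [[ 607. -196.   30.]] [[183. 217.]]
pile [[469.  67.  90.]] [[304. 201.]]
house [[474.  66.  26.]] [[304. 219.]]
board [[616. 172.   8.]] [[315. 287.]]
saucer [[416. 303.  10.]] [[402. 242.]]
cork [[ 430. -299.    5.]] [[193. 161.]]
gauge [[639.   0.  36.]] [[244. 258.]]
```

View pics/c1.png

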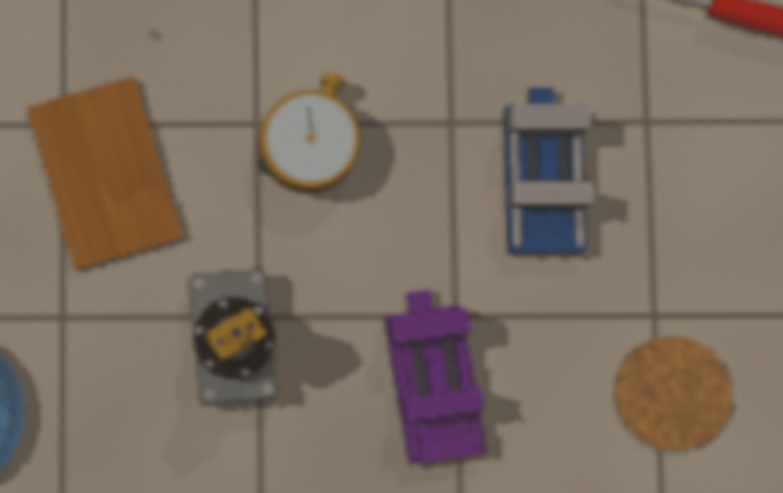

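Reading the crop: the blue vise's fixed jaw is the top bar, so vise +x ≈ world +x and its sliding jaw is the lower bar. The block's long axis runs from (210,345) to (265,325), about 110° in world. I'm moving above the pile and turning +42°.

```bash

python3 -m handwheel '[{"delta_pos":[0.36,-0.93,0.1],"delta_rot":[0,0,0.117]},{"delta_pos":[0.36,-0.93,0.1],"delta_rot":[0,0,0.117]},{"delta_pos":[0.36,-0.93,0.1],"delta_rot":[0,0,0.117]},{"delta_pos":[0.36,-0.93,0.1],"delta_rot":[0,0,0.117]},{"delta_pos":[0.36,-0.93,0.1],"delta_rot":[0,0,0.117]}]' 1 40
python3 -m handwheel '[{"delta_pos":[0.36,-0.93,0.1],"delta_rot":[0,0,0]},{"delta_pos":[0.36,-0.93,0.1],"delta_rot":[0,0,0]},{"delta_pos":[0.36,-0.93,0.1],"delta_rot":[0,0,0]},{"delta_pos":[0.36,-0.93,0.1],"delta_rot":[0,0,0]},{"delta_pos":[0.36,-0.93,0.1],"delta_rot":[0,0,0]}]'
python3 -m handwheel '[{"delta_pos":[0.36,-0.93,0],"delta_rot":[0,0,0]},{"delta_pos":[0.36,-0.93,0],"delta_rot":[0,0,0]},{"delta_pos":[0.36,-0.93,0],"delta_rot":[0,0,0]},{"delta_pos":[0.36,-0.93,0],"delta_rot":[0,0,0]},{"delta_pos":[0.36,-0.93,0],"delta_rot":[0,0,0]}]'
python3 - <<'E'
from h import *
c=shot('wrist','w1.png'); s=ctrl.state(); print(s['ee_pos'],s['orientation'],np.round(c['tool_from_camera'],2),c['fx'])
E
```

```text
clock: 0.72
ee_pos: [324.6, 438.9, 251.0]
orientation: [3.141, 0.001, 1.92]
wrist_force: [0.1, -0.2, 0.8]
grip_width: 85.2
clock: 1.35
ee_pos: [396.7, 253.5, 270.9]
orientation: [3.141, 0.001, 1.917]
wrist_force: [-0.1, 0.4, -0.0]
grip_width: 85.4
clock: 1.98
ee_pos: [468.9, 69.0, 270.6]
orientation: [-3.141, 0.001, 1.917]
wrist_force: [0.3, 0.0, 0.1]
grip_width: 85.4
[468.58752242  69.75663293 270.60106228] [-3.14144530e+00  5.99057674e-04  1.91821747e+00] [[   1.      0.     -0.      1.59]
 [  -0.      0.95    0.32  -83.56]
 [   0.     -0.32    0.95 -142.23]
 [   0.      0.      0.      1.  ]] 356.1322470882659
```

View pics/w1.png

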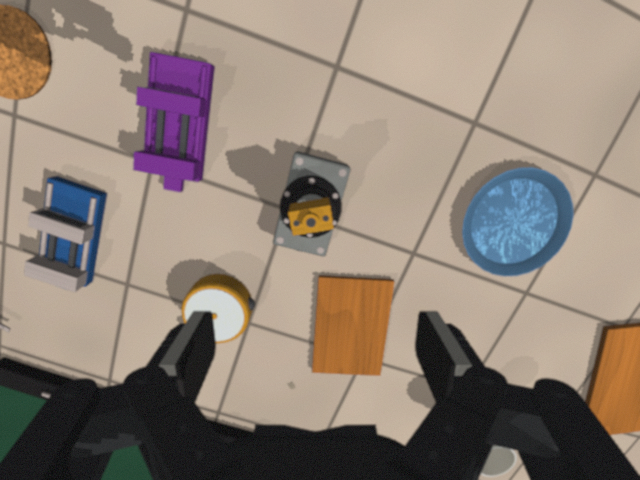

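Wrist view shows everything: block top around (311,222), housing corners (297,154) to (324,252), board corners (318,275),(391,279),(380,375),(312,370), saucer (518,222), vise (65,235). I'll enlarge the pile and vise side by side.

```bash
python3 - <<'E'
from h import *
i=cv2.imread('pics/w1.png')
r=lambda a,f:cv2.resize(a,None,fx=f,fy=f,interpolation=cv2.INTER_CUBIC)
a=r(i[140:265,262:362],4); b=r(i[170:295,20:120],4)
cv2.imwrite('pics/c2.png',np.hstack([a,b])); 
S='w1.png'
b=px(S,[(318,275),(391,279),(380,375),(312,370)],8);print(b.round(),b.mean(0),np.diff(b,axis=0).round())
print('saucer',px(S,(518,222),13),'gauge',px(S,(216,313),36))
E
```

```text
[[560. 107.   8.]
 [534. 195.   8.]
 [674. 241.   8.]
 [698. 149.   8.]] [616.74881859 172.98215742   8.        ] [[-26.  88.   0.]
 [140.  46.   0.]
 [ 24. -92.   0.]]
saucer [[413.90785538 306.25954963  13.        ]] gauge [[637.73066806   4.12757513  36.        ]]
```

View pics/c2.png

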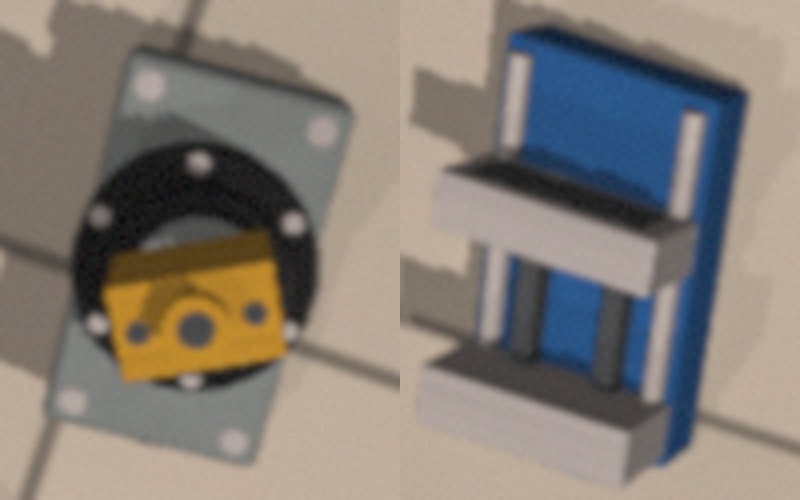

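```bash
python3 - <<'E'
from h import *
S='w1.png'
def q(n,p,z,o,k=4):
    w=px(S,np.array(p,float)/k+o,z); c=w.mean(0); e=np.diff(np.r_[w,w[:1]],axis=0)
    L=np.hypot(e[:,0],e[:,1]); print(n,w[:,:2].round().tolist(),'c',c.round(1),'L',L.round(1),'ang',np.degrees(np.arctan2(e[:,1],e[:,0])).round(1))
P=(262,140);V=(20,170)
q('block',[(105,287),(272,262),(287,355),(125,382)],90,P)
q('house',[(130,50),(354,106),(252,463),(48,412)],26,P)
print('wide',px(S,np.array([(195,266),(72,266),(318,266),(195,142)],float)/4+P,40).round())
q('slide',[(42,172),(258,240),(240,295),(33,222)],40,V)
q('fixed',[(22,366),(232,432),(222,486),(16,416)],40,V)
print('basetop -x',px(S,np.array([(112,32),(345,96)],float)/4+V,18).round())
E
```

```text
block [[475.0, 46.0], [456.0, 81.0], [476.0, 92.0], [495.0, 58.0]] c [475.3  69.1  90. ] L [39.3 22.8 39.1 23.6] ang [ 118.6   29.5  -60.3 -149.9]
house [[428.0, 33.0], [421.0, 94.0], [527.0, 104.0], [532.0, 43.0]] c [477.   68.3  26. ] L [ 61.6 106.   60.9 104.8] ang [  96.1    5.4  -85.1 -174.2]
wide [[474.  68.  40.]
 [485.  37.  40.]
 [463.  99.  40.]
 [443.  56.  40.]]
slide [[586.0, -225.0], [585.0, -162.0], [603.0, -165.0], [602.0, -226.0]] c [ 594.  -194.7   40. ] L [62.8 18.6 61.3 15.9] ang [ 91.3  -8.7 -91.  175.5]
fixed [[649.0, -226.0], [647.0, -162.0], [667.0, -163.0], [666.0, -227.0]] c [ 657.1 -194.3   40. ] L [64.1 19.2 63.9 17.3] ang [ 91.1  -2.3 -90.6 178. ]
basetop -x [[ 548. -225.   18.]
 [ 544. -156.   18.]]
```

Sizes check out (block 39×23, housing 106×61, jaws 64). I take the block at (475,69), yaw 119°, and grip it by its ends.

```bash

python3 -m handwheel '[{"delta_pos":[0.033,-0.003,-0.2],"delta_rot":[0,0,0.026]},{"delta_pos":[0.033,-0.003,-0.5],"delta_rot":[0,0,0.026]},{"delta_pos":[0.033,-0.003,-0.8],"delta_rot":[0,0,0.026]},{"delta_pos":[0.033,-0.003,-0.8],"delta_rot":[0,0,0.026]}]' 0.75
python3 -m handwheel '[{"delta_pos":[0,0,-0.11],"delta_rot":[0,0,0]},{"delta_pos":[0,0,-0.22],"delta_rot":[0,0,0]},{"delta_pos":[0,0,-0.22],"delta_rot":[0,0,0]}]'
python3 - <<'E'
from h import *
shot('wrist','w2.png')
E
```

```text
clock: 2.52
ee_pos: [472.3, 70.4, 107.6]
orientation: [-3.134, -0.001, 2.084]
wrist_force: [-0.2, -0.3, 0.7]
grip_width: 64.1
clock: 2.9
ee_pos: [472.7, 71.8, 64.7]
orientation: [-3.134, -0.001, 2.085]
wrist_force: [-0.4, 1.2, 0.7]
grip_width: 64.2
```

View pics/w2.png

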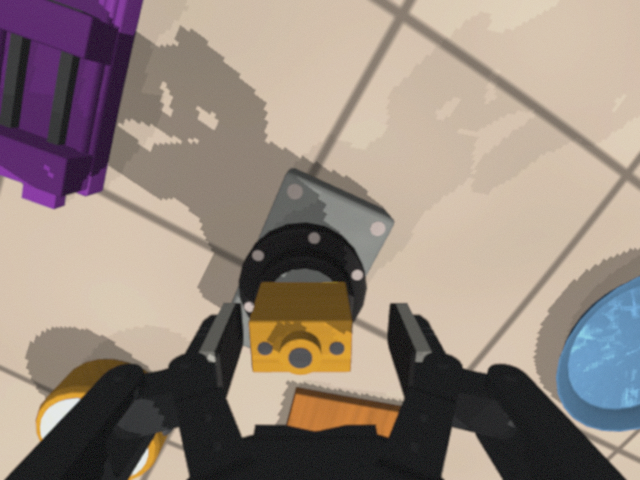

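```bash
python3 - <<'E'
from h import *
S='w2.png'; s=ctrl.state(); print(s['ee_pos'],s['orientation'])
w=px(S,[(251,318),(351,314),(351,371),(252,373)],90);e=np.diff(w,axis=0);print(w.round(1),w.mean(0),np.linalg.norm(e,axis=1),np.degrees(np.arctan2(e[:,1],e[:,0])))
P=np.array(s['ee_pos'])+[0,0,18.7]; print(proj(S,[P,[P[0],P[1],90]]))
E
```

```text
[473.09723979  71.59133225  65.28745986] [-3.13502206e+00 -9.72017420e-04  2.08474570e+00]
[[472.8  45.9  90. ]
 [452.8  77.8  90. ]
 [474.9  91.3  90. ]
 [495.3  57.3  90. ]] [473.9413579  68.1070556  90.       ] [37.61870915 25.94106107 39.65657366] [122.112496    31.47337277 -59.04633251]
[[310.22492161 338.34215392]
 [310.04609217 347.18187067]]
```

```bash

python3 -m handwheel '[{"delta_pos":[0.006,-0.016,0],"delta_rot":[0.0005,-0.0009,0]},{"delta_pos":[0.006,-0.016,0],"delta_rot":[0.0005,-0.0009,0]},{"delta_pos":[0.006,-0.016,0],"delta_rot":[0.0005,-0.0009,0]}]'
python3 -m handwheel '[{"delta_pos":[0,0,0],"delta_rot":[0,0,0]},{"delta_pos":[0,0,0],"delta_rot":[0,0,0]},{"delta_pos":[0,0,0],"delta_rot":[0,0,0]},{"delta_pos":[0,0,0],"delta_rot":[0,0,0]},{"delta_pos":[0,0,0],"delta_rot":[0,0,0]}]' 0 50
python3 -m handwheel '[{"delta_pos":[0,0,0.05],"delta_rot":[0,0,0]},{"delta_pos":[0,0,0.2],"delta_rot":[0,0,0]},{"delta_pos":[0,0,0.45],"delta_rot":[0,0,0]},{"delta_pos":[0,0,0.45],"delta_rot":[0,0,0]}]'
```

```text
clock: 3.32
ee_pos: [474.6, 68.5, 65.9]
orientation: [3.141, -0.001, 2.085]
wrist_force: [0.2, 0.4, 0.4]
grip_width: 64.1
clock: 3.95
ee_pos: [474.6, 68.6, 66.2]
orientation: [3.141, -0.001, 2.085]
wrist_force: [-2.5, 0.0, 9.5]
grip_width: 39.2
clock: 4.45
ee_pos: [476.4, 69.0, 159.5]
orientation: [3.135, -0.0, 2.084]
wrist_force: [0.2, 0.5, -2.9]
grip_width: 39.0
```

```bash

python3 -m handwheel '[{"delta_pos":[0.4,-0.66,0],"delta_rot":[-0.0005,0.0009,-0.079]},{"delta_pos":[0.4,-0.66,0],"delta_rot":[-0.0005,0.0009,-0.079]},{"delta_pos":[0.4,-0.66,0],"delta_rot":[-0.0005,0.0009,-0.079]},{"delta_pos":[0.4,-0.66,0],"delta_rot":[-0.0005,0.0009,-0.079]}]'
python3 -m handwheel '[{"delta_pos":[0.39,-0.66,0],"delta_rot":[0,0,0]},{"delta_pos":[0.39,-0.66,0],"delta_rot":[0,0,0]},{"delta_pos":[0.39,-0.66,-0.2],"delta_rot":[0,0,0]},{"delta_pos":[0.39,-0.66,-0.2],"delta_rot":[0,0,0]},{"delta_pos":[0.39,-0.66,-0.2],"delta_rot":[0,0,0]}]'
python3 - <<'E'
from h import *
shot('wrist','w3.png');print(ctrl.state()['ee_pos'],ctrl.state()['orientation'])
E
```

```text
clock: 4.95
ee_pos: [556.5, -65.5, 158.6]
orientation: [-3.141, 0.003, 1.583]
wrist_force: [-0.5, 0.9, -2.7]
grip_width: 38.9
clock: 5.58
ee_pos: [634.1, -196.5, 118.1]
orientation: [-3.139, 0.002, 1.584]
wrist_force: [-0.1, -0.1, -1.9]
grip_width: 38.7
[ 634.51184456 -196.1722858   118.9221631 ] [-3.14078701e+00  1.97288410e-03  1.58458048e+00]
```

View pics/w3.png

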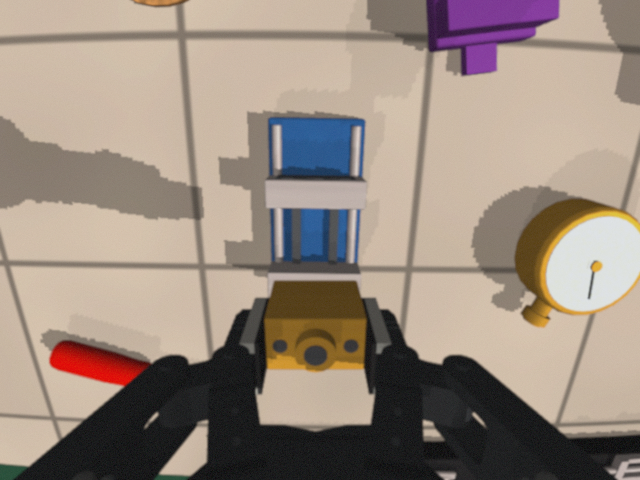

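Vise seen close: sliding-jaw top spans (266,180)–(366,208), the fixed jaw's inner top edge is at about y=274, and the block is held square.

```bash
python3 - <<'E'
from h import *
S='w3.png'
i=cv2.imread('pics/w3.png')
cv2.imwrite('pics/c3.png',cv2.resize(i[105:385,235:395],None,fx=2.1,fy=2.1,interpolation=cv2.INTER_CUBIC))
print(px(S,[(266,180),(366,180),(266,208),(366,208),(269,274),(360,274)],40).round(1))
print(px(S,[(270,118),(364,118)],18).round(1))
w=px(S,[(266,323),(366,323),(366,369),(265,369)],118.5-12+36); print(w.round(1),w.mean(0))
E
```

```text
[[ 585.5 -226.2   40. ]
 [ 584.6 -164.2   40. ]
 [ 603.3 -226.7   40. ]
 [ 602.4 -163.2   40. ]
 [ 648.9 -226.1   40. ]
 [ 648.1 -164.5   40. ]]
[[ 548.7 -225.5   18. ]
 [ 547.9 -164.6   18. ]]
[[ 623.5 -213.8  142.5]
 [ 623.  -175.7  142.5]
 [ 644.3 -174.3  142.5]
 [ 644.9 -214.9  142.5]] [ 633.92194917 -194.66711491  142.5       ]
```

View pics/c3.png

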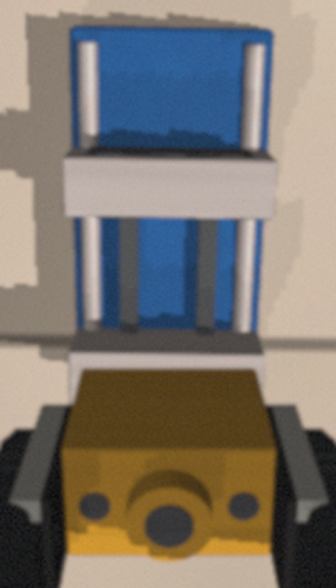

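```bash

python3 -m handwheel '[{"delta_pos":[-0.008,0.005,-0.1],"delta_rot":[0,0,0]},{"delta_pos":[-0.008,0.005,-0.25],"delta_rot":[0,0,0]},{"delta_pos":[-0.008,0.005,-0.37],"delta_rot":[0,0,0]},{"delta_pos":[-0.008,0.005,-0.37],"delta_rot":[0,0,0]}]'
python3 -m handwheel '[{"delta_pos":[0,0,-0.02],"delta_rot":[0,0,0]},{"delta_pos":[0,0,-0.04],"delta_rot":[0,0,0]},{"delta_pos":[0,0,-0.04],"delta_rot":[0,0,0]}]'
```

```text
clock: 6.12
ee_pos: [631.5, -193.8, 43.0]
orientation: [-3.138, 0.001, 1.586]
wrist_force: [0.4, 0.4, -1.3]
grip_width: 39.2
clock: 6.5
ee_pos: [632.1, -193.5, 36.4]
orientation: [-3.139, 0.0, 1.586]
wrist_force: [-4.6, 3.2, 10.6]
grip_width: 38.9
```

Contact at the expected height (36.4 mm), so I release and look.

```bash

python3 -m handwheel '[{"delta_pos":[0,0,0],"delta_rot":[0,0,0]},{"delta_pos":[0,0,0],"delta_rot":[0,0,0]},{"delta_pos":[0,0,0],"delta_rot":[0,0,0]}]' 0.7
python3 -m handwheel '[{"delta_pos":[0,0,0.1],"delta_rot":[0,0,0]},{"delta_pos":[0,0,0.3],"delta_rot":[0,0,0]},{"delta_pos":[-0.4,0,0.45],"delta_rot":[0,0,0]},{"delta_pos":[-0.4,0,0.45],"delta_rot":[0,0,0]},{"delta_pos":[-0.4,0,0.45],"delta_rot":[0,0,0]}]'
python3 - <<'E'
from h import *
shot('wrist','w4.png');print(ctrl.state()['ee_pos'],ctrl.state()['orientation'])
i=cv2.imread('pics/w4.png');cv2.imwrite('pics/c4.png',i[180:480,160:480])
E
```

```text
clock: 6.88
ee_pos: [632.2, -193.6, 36.5]
orientation: [-3.139, 0.0, 1.586]
wrist_force: [-0.7, 0.2, -0.8]
grip_width: 59.9
clock: 7.5
ee_pos: [551.6, -194.0, 128.7]
orientation: [3.141, 0.0, 1.585]
wrist_force: [0.2, 0.1, -0.1]
grip_width: 59.9
[ 552.67688111 -193.63506814  128.08561346] [3.14150968e+00 2.57433623e-04 1.58561108e+00]
```

View pics/c4.png

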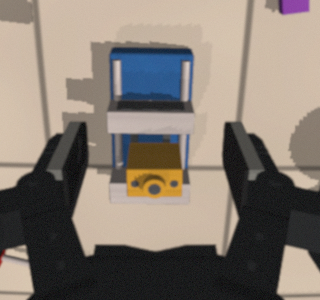

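The block stands upright and square between the jaws at about (155,170) in the crop. Now shut the fingers and push the sliding jaw's back.

```bash

python3 -m handwheel '[{"delta_pos":[0,0,0],"delta_rot":[0,0,0]},{"delta_pos":[0,-0.005,-0.2],"delta_rot":[0,0,0]},{"delta_pos":[0,-0.005,-0.4],"delta_rot":[0,0,0]},{"delta_pos":[0,-0.005,-0.51],"delta_rot":[0,0,0]},{"delta_pos":[0,-0.005,-0.51],"delta_rot":[0,0,0]}]' 0
python3 -m handwheel '[{"delta_pos":[0.04,0,0],"delta_rot":[0,0,0]},{"delta_pos":[0.08,0,0],"delta_rot":[0,0,0]},{"delta_pos":[0.11,0,0],"delta_rot":[0,0,0]},{"delta_pos":[0.11,0,0],"delta_rot":[0,0,0]}]'
python3 -m handwheel '[{"delta_pos":[0.025,0,0],"delta_rot":[0,0,0]},{"delta_pos":[0.05,0,0],"delta_rot":[0,0,0]},{"delta_pos":[0.075,0,0],"delta_rot":[0,0,0]}]'
```

```text
clock: 8.18
ee_pos: [552.1, -194.5, 24.4]
orientation: [-3.138, -0.0, 1.586]
wrist_force: [0.3, -0.5, 1.2]
grip_width: 0.1
clock: 8.68
ee_pos: [574.8, -194.4, 24.7]
orientation: [-3.139, 0.0, 1.586]
wrist_force: [0.1, -0.3, -0.4]
grip_width: -0.2
clock: 9.05
ee_pos: [589.8, -194.6, 24.6]
orientation: [-3.139, 0.0, 1.586]
wrist_force: [-5.0, -1.2, 0.4]
grip_width: -0.1
```

Contact, with the jaw sliding at 5 N. I push on in small steps.

```bash

python3 -m handwheel '[{"delta_pos":[0.012,0,0],"delta_rot":[0,0,0]},{"delta_pos":[0.024,0,0],"delta_rot":[0,0,0]},{"delta_pos":[0.03,0,0],"delta_rot":[0,0,0]}]'
python3 -m handwheel '[{"delta_pos":[0.012,0,0],"delta_rot":[0,0,0]},{"delta_pos":[0.015,0,0],"delta_rot":[0,0,0]},{"delta_pos":[0.015,0,0],"delta_rot":[0,0,0]}]'
```

```text
clock: 9.43
ee_pos: [595.6, -194.5, 24.6]
orientation: [-3.138, -0.0, 1.586]
wrist_force: [-10.4, 0.2, 5.7]
grip_width: 0.0
clock: 9.8
ee_pos: [595.6, -194.7, 24.3]
orientation: [-3.133, -0.001, 1.585]
wrist_force: [-20.8, 0.6, 16.0]
grip_width: -0.3
```

Hard stop at 595.6 mm, against 595.5 expected. I back off, check, and return to the pile.

```bash

python3 -m handwheel '[{"delta_pos":[-0.1,0,0],"delta_rot":[0,0,0]},{"delta_pos":[-0.2,0,0],"delta_rot":[0,0,0]},{"delta_pos":[-0.22,0,0.3],"delta_rot":[0,0,0]},{"delta_pos":[-0.22,0,0.6],"delta_rot":[0,0,0]},{"delta_pos":[-0.22,0,0.6],"delta_rot":[0,0,0]}]' 0.75
python3 - <<'E'
from h import *
shot('wrist','w5.png');s=ctrl.state();print(s['ee_pos'],s['orientation'])
E
python3 -m handwheel '[{"delta_pos":[-0.3,0.75,0.2],"delta_rot":[0,0,0]},{"delta_pos":[-0.3,0.75,0.2],"delta_rot":[0,0,0]},{"delta_pos":[-0.3,0.75,0.2],"delta_rot":[0,0,0]},{"delta_pos":[-0.3,0.75,0.2],"delta_rot":[0,0,0]}]'
python3 -m handwheel '[{"delta_pos":[-0.1,0.58,0],"delta_rot":[0,0,0]},{"delta_pos":[-0.1,0.58,0],"delta_rot":[0,0,0]},{"delta_pos":[-0.1,0.58,0],"delta_rot":[0,0,0]}]'
python3 - <<'E'
from h import *
shot('wrist','w6.png');s=ctrl.state();print(s['ee_pos'],s['orientation'])
a=cv2.imread('pics/w5.png')[150:450,160:460];b=cv2.imread('pics/w6.png')
cv2.imwrite('pics/c5.png',cv2.resize(np.hstack([a,b[150:450,170:470]]),None,fx=1.33,fy=1.33))
E
```

```text
clock: 10.42
ee_pos: [554.6, -195.4, 149.0]
orientation: [-3.141, -0.0, 1.585]
wrist_force: [0.2, -0.1, -1.0]
grip_width: 64.0
[ 553.51588293 -194.68650669  146.64368981] [-3.13798424e+00 -1.13399466e-03  1.58543007e+00]
clock: 10.98
ee_pos: [493.2, -41.4, 186.7]
orientation: [-3.138, -0.003, 1.59]
wrist_force: [0.3, 0.0, 0.2]
grip_width: 64.3
clock: 11.35
ee_pos: [472.8, 78.1, 185.9]
orientation: [-3.138, -0.003, 1.596]
wrist_force: [-0.2, -1.8, 0.6]
grip_width: 64.2
[473.10285339  75.77658958 185.96345849] [-3.13770839e+00 -2.11440448e-03  1.59325378e+00]
```

View pics/c5.png

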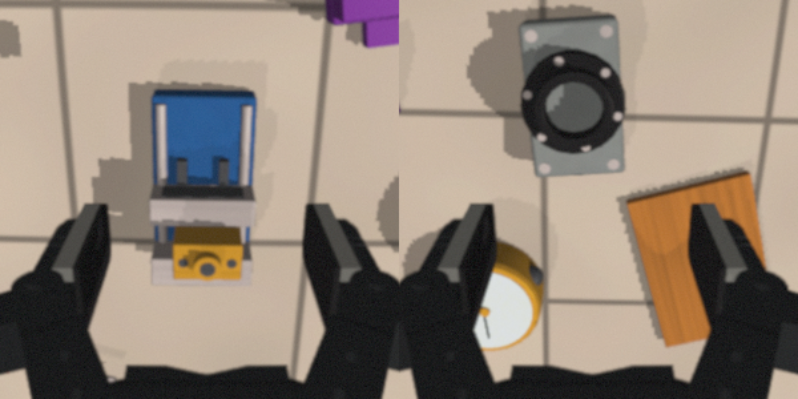

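Left: block clamped, jaw against it. Right: the pile's remaining rings around full-image (300,227). I'll enlarge with a contrast boost to see the narrow ring.

```bash
python3 - <<'E'
from h import *
S='w6.png'
a=cv2.imread('pics/w6.png')[155:290,250:350].astype(float)
a=np.clip(255*(a/255)**.5,0,255).astype(np.uint8)
a=cv2.resize(a,None,fx=4.4,fy=4.4,interpolation=cv2.INTER_CUBIC)
# prediction overlay-free copy
b=a.copy()
t=np.linspace(0,2*np.pi,40)
for (c,r,z) in [((475,68.5),25,54),((475,68.5),34,40)]:
    p=proj(S,np.c_[c[0]+r*np.cos(t),c[1]+r*np.sin(t),0*t+z]); 
    for q in (p-[250,155])*4.4: cv2.circle(b,tuple(int(v) for v in q),2,(0,0,255),-1)
cv2.imwrite('pics/c6.png',cv2.resize(np.hstack([a,b]),(800,540)))
E
```

```text
(no output)
```

View pics/c6.png

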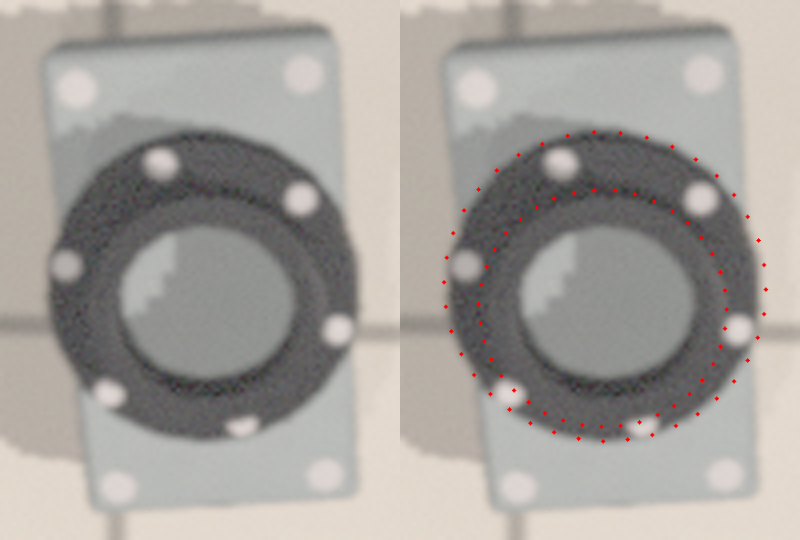

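The predicted circles at (475,68.5) match the rings, so I grasp the narrow one with the tips just above the wide one.

```bash

python3 -m handwheel '[{"delta_pos":[0.01,-0.037,-0.2],"delta_rot":[0,-0.0005,0]},{"delta_pos":[0.01,-0.037,-0.5],"delta_rot":[0,-0.0005,0]},{"delta_pos":[0.01,-0.037,-0.65],"delta_rot":[0,-0.0005,0]},{"delta_pos":[0.01,-0.037,-0.65],"delta_rot":[0,-0.0005,0]}]' 0.75
python3 - <<'E'
from h import *
s=ctrl.state();print(s['ee_pos'],s['orientation'])
E
```

```text
clock: 11.9
ee_pos: [474.1, 66.2, 54.0]
orientation: [-3.137, 0.0, 1.591]
wrist_force: [0.5, -1.0, 0.7]
grip_width: 64.3
[474.09112595  66.15020099  54.0189783 ] [-3.13684076e+00  4.58285689e-04  1.59077459e+00]
```

```bash

python3 -m handwheel '[{"delta_pos":[0.004,0.011,-0.03],"delta_rot":[0,-0.0008,0]},{"delta_pos":[0.004,0.011,-0.065],"delta_rot":[0,-0.0008,0]},{"delta_pos":[0.004,0.011,-0.065],"delta_rot":[0,-0.0008,0]}]'
python3 -m handwheel '[{"delta_pos":[0,0,0],"delta_rot":[0,0,0]},{"delta_pos":[0,0,0],"delta_rot":[0,0,0]},{"delta_pos":[0,0,0],"delta_rot":[0,0,0]},{"delta_pos":[0,0,0],"delta_rot":[0,0,0]}]' 0 25
python3 -m handwheel '[{"delta_pos":[0,0,0.05],"delta_rot":[0,0,0]},{"delta_pos":[0,0,0.2],"delta_rot":[0,0,0]},{"delta_pos":[0,0,0.5],"delta_rot":[0,0,0]},{"delta_pos":[0,0,0.5],"delta_rot":[0,0,0]}]'
```

```text
clock: 12.28
ee_pos: [475.0, 68.4, 41.2]
orientation: [3.141, 0.0, 1.591]
wrist_force: [0.1, -0.6, 0.2]
grip_width: 64.1
clock: 12.78
ee_pos: [475.3, 68.5, 42.0]
orientation: [3.14, -0.0, 1.591]
wrist_force: [-2.4, -1.4, 8.3]
grip_width: 49.3
clock: 13.28
ee_pos: [477.5, 69.1, 146.3]
orientation: [3.134, -0.003, 1.591]
wrist_force: [0.0, 0.4, -0.4]
grip_width: 49.0
```

```bash

python3 -m handwheel '[{"delta_pos":[-0.15,0.6,-0.1],"delta_rot":[0,0.001,0]},{"delta_pos":[-0.15,0.6,-0.1],"delta_rot":[0,0.001,0]},{"delta_pos":[-0.15,0.6,-0.1],"delta_rot":[0,0.001,0]},{"delta_pos":[-0.15,0.6,-0.1],"delta_rot":[0,0.001,0]}]'
python3 -m handwheel '[{"delta_pos":[-0.16,0.58,0],"delta_rot":[0,0,0]},{"delta_pos":[-0.16,0.58,0],"delta_rot":[0,0,0]},{"delta_pos":[-0.16,0.58,0],"delta_rot":[0,0,0]},{"delta_pos":[-0.16,0.58,0],"delta_rot":[0,0,0]}]'
python3 - <<'E'
from h import *
shot('wrist','w7.png');s=ctrl.state();print(s['ee_pos'],s['orientation'])
i=cv2.imread('pics/w7.png')
t=np.linspace(0,2*np.pi,60)
for q in proj('w7.png',np.c_[415+68*np.cos(t),305+68*np.sin(t),0*t+13]): cv2.circle(i,tuple(int(v) for v in q),1,(0,0,255),-1)
cv2.imwrite('pics/c7.png',i[100:,:])
E
```

```text
clock: 13.78
ee_pos: [447.4, 188.9, 126.3]
orientation: [3.14, -0.003, 1.591]
wrist_force: [0.2, -0.8, -0.0]
grip_width: 49.2
clock: 14.28
ee_pos: [415.9, 303.6, 126.3]
orientation: [3.14, -0.002, 1.59]
wrist_force: [0.4, -0.2, 0.2]
grip_width: 49.0
[416.02587129 303.18858314 126.3303611 ] [ 3.14003235e+00 -2.58129134e-03  1.58896784e+00]
```

View pics/c7.png

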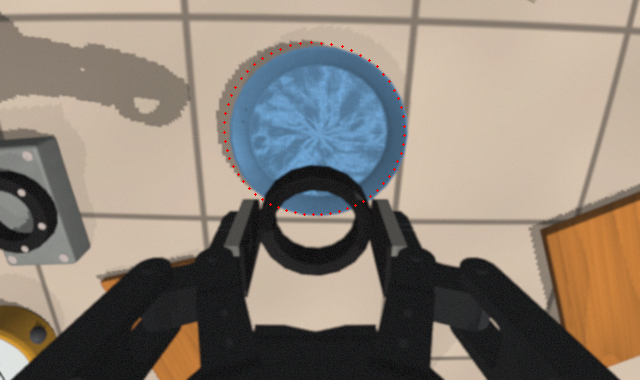

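Ring held; the saucer circle predicted at (415,305) agrees within about 2 mm. Lower and release.

```bash

python3 -m handwheel '[{"delta_pos":[0,0.012,-0.2],"delta_rot":[0,0,0]},{"delta_pos":[0,0.012,-0.4],"delta_rot":[0,0,0]},{"delta_pos":[0,0.012,-0.57],"delta_rot":[0,0,0]},{"delta_pos":[0,0.012,-0.57],"delta_rot":[0,0,0]}]'
python3 -m handwheel '[{"delta_pos":[0,0,-0.015],"delta_rot":[0,0,0]},{"delta_pos":[0,0,-0.03],"delta_rot":[0,0,0]},{"delta_pos":[0,0,-0.03],"delta_rot":[0,0,0]}]'
```

```text
clock: 14.82
ee_pos: [415.7, 303.0, 10.9]
orientation: [-3.141, 0.001, 1.586]
wrist_force: [0.7, 0.3, 0.7]
grip_width: 49.0
clock: 15.2
ee_pos: [416.5, 303.0, 6.0]
orientation: [3.141, -0.0, 1.586]
wrist_force: [-0.5, -3.5, 6.1]
grip_width: 48.9
```

```bash

python3 -m handwheel '[{"delta_pos":[0,0,0],"delta_rot":[0,0,0]},{"delta_pos":[0,0,0],"delta_rot":[0,0,0]},{"delta_pos":[0,0,0.3],"delta_rot":[0,0,0]},{"delta_pos":[0,0,0.6],"delta_rot":[0,0,0]},{"delta_pos":[0,0,0.8],"delta_rot":[0,0,0]}]' 0.75
python3 -m handwheel '[{"delta_pos":[0.15,-0.6,0],"delta_rot":[0,0,0]},{"delta_pos":[0.15,-0.6,0],"delta_rot":[0,0,0]},{"delta_pos":[0.15,-0.6,0],"delta_rot":[0,0,0]},{"delta_pos":[0.15,-0.6,0],"delta_rot":[0,0,0]}]' 1
python3 -m handwheel '[{"delta_pos":[0.145,-0.58,0],"delta_rot":[0,0,0]},{"delta_pos":[0.145,-0.58,0],"delta_rot":[0,0,0]},{"delta_pos":[0.145,-0.58,0],"delta_rot":[0,0,0]},{"delta_pos":[0.145,-0.58,0],"delta_rot":[0,0,0]}]'
python3 - <<'E'
from h import *
S='w8.png'
c=shot('wrist',S);s=ctrl.state();print(s['ee_pos'],s['orientation'])
b=cv2.imread('pics/w8.png')
t=np.linspace(0,2*np.pi,40)
for (c,r,z) in [((475,68.5),22,40),((475,68.5),34,40)]:
    for q in proj(S,np.c_[c[0]+r*np.cos(t),c[1]+r*np.sin(t),0*t+z]): cv2.circle(b,tuple(int(v) for v in q),0,(0,0,255),-1)
a=.098; R=np.array([[np.cos(a),-np.sin(a)],[np.sin(a),np.cos(a)]])
H=np.array([(54,32),(54,-32),(-54,-32),(-54,32)])@R.T+[477,68.3]
for q in proj(S,np.c_[H,[26]*4]): cv2.circle(b,tuple(int(v) for v in q),1,(255,0,0),-1)
cv2.imwrite('pics/c8.png',cv2.resize(b[150:330,200:440],None,fx=3,fy=3,interpolation=cv2.INTER_CUBIC))
E
```

```text
clock: 15.82
ee_pos: [416.9, 303.4, 168.8]
orientation: [3.14, -0.002, 1.586]
wrist_force: [0.7, 0.8, 0.2]
grip_width: 64.2
clock: 16.32
ee_pos: [446.9, 183.5, 169.0]
orientation: [3.139, -0.003, 1.585]
wrist_force: [0.5, -0.2, 0.2]
grip_width: 85.5
clock: 16.82
ee_pos: [475.8, 68.8, 168.9]
orientation: [3.14, -0.003, 1.587]
wrist_force: [0.4, 0.3, -0.1]
grip_width: 85.3
[475.75117084  69.17818943 168.89386148] [ 3.13974574e+00 -2.91877209e-03  1.58767562e+00]
```

View pics/c8.png

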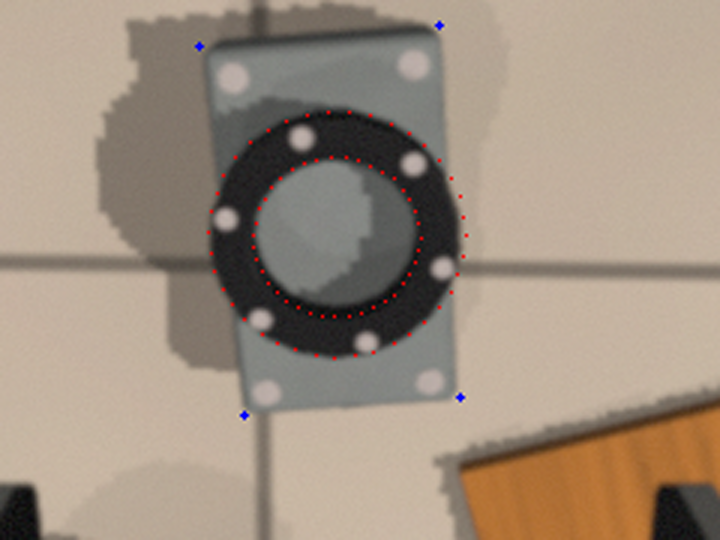

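Overlays agree; wide ring at (475,68). Grasp it.

```bash

python3 -m handwheel '[{"delta_pos":[-0.004,-0.005,-0.25],"delta_rot":[-0.0005,0.0003,0]},{"delta_pos":[-0.004,-0.005,-0.5],"delta_rot":[-0.0005,0.0003,0]},{"delta_pos":[-0.004,-0.005,-0.65],"delta_rot":[-0.0005,0.0003,0]},{"delta_pos":[-0.004,-0.005,-0.65],"delta_rot":[-0.0005,0.0003,0]},{"delta_pos":[-0.004,-0.005,-0.65],"delta_rot":[-0.0005,0.0003,0]}]'
```

```text
clock: 17.5
ee_pos: [475.4, 69.0, 39.8]
orientation: [3.141, -0.0, 1.589]
wrist_force: [0.1, 0.2, 0.9]
grip_width: 85.2
```

```bash

python3 -m handwheel '[{"delta_pos":[0,-0.003,-0.04],"delta_rot":[0,0,0]},{"delta_pos":[0,-0.003,-0.085],"delta_rot":[0,0,0]},{"delta_pos":[0,-0.003,-0.085],"delta_rot":[0,0,0]}]'
python3 -m handwheel '[{"delta_pos":[0,0,0],"delta_rot":[0,0,0]},{"delta_pos":[0,0,0],"delta_rot":[0,0,0]},{"delta_pos":[0,0,0],"delta_rot":[0,0,0]},{"delta_pos":[0,0,0],"delta_rot":[0,0,0]}]' 0 25
python3 -m handwheel '[{"delta_pos":[0,0,0.05],"delta_rot":[0,0,0]},{"delta_pos":[0,0,0.2],"delta_rot":[0,0,0]},{"delta_pos":[0,0,0.5],"delta_rot":[0,0,0]},{"delta_pos":[0,0,0.5],"delta_rot":[0,0,0]}]'
```

```text
clock: 17.88
ee_pos: [475.1, 68.4, 22.4]
orientation: [-3.142, -0.0, 1.589]
wrist_force: [0.1, -0.5, -0.1]
grip_width: 85.3
clock: 18.38
ee_pos: [475.2, 68.3, 22.8]
orientation: [3.141, -0.0, 1.589]
wrist_force: [-3.4, -1.2, 8.7]
grip_width: 67.3
clock: 18.88
ee_pos: [477.4, 68.8, 126.9]
orientation: [3.135, -0.003, 1.588]
wrist_force: [0.3, 0.4, -0.3]
grip_width: 66.8
```

```bash

python3 -m handwheel '[{"delta_pos":[-0.118,-0.92,0],"delta_rot":[-0.0005,0.001,0]},{"delta_pos":[-0.118,-0.92,0],"delta_rot":[-0.0005,0.001,0]},{"delta_pos":[-0.118,-0.92,0],"delta_rot":[-0.0005,0.001,0]},{"delta_pos":[-0.118,-0.92,0],"delta_rot":[-0.0005,0.001,0]},{"delta_pos":[-0.118,-0.92,0],"delta_rot":[-0.0005,0.001,0]}]'
python3 -m handwheel '[{"delta_pos":[-0.118,-0.92,0],"delta_rot":[0,0,0]},{"delta_pos":[-0.118,-0.92,0],"delta_rot":[0,0,0]},{"delta_pos":[-0.118,-0.92,0],"delta_rot":[0,0,0]},{"delta_pos":[-0.118,-0.92,0],"delta_rot":[0,0,0]},{"delta_pos":[-0.118,-0.92,0],"delta_rot":[0,0,0]}]'
python3 - <<'E'
from h import *
S='w9.png'
c=shot('wrist',S);s=ctrl.state();print(s['ee_pos'],s['orientation'])
b=cv2.imread('pics/w9.png')
t=np.linspace(0,2*np.pi,60)
for q in proj(S,np.c_[430+48*np.cos(t),-299+48*np.sin(t),0*t+5]): cv2.circle(b,tuple(int(v) for v in q),1,(0,0,255),-1)
cv2.imwrite('pics/c9.png',b[60:,:])
E
```

```text
clock: 19.5
ee_pos: [453.6, -115.1, 126.8]
orientation: [-3.141, -0.001, 1.588]
wrist_force: [0.6, 0.5, -0.5]
grip_width: 66.8
clock: 20.12
ee_pos: [430.4, -297.8, 126.4]
orientation: [-3.14, -0.001, 1.589]
wrist_force: [1.0, 0.4, -0.1]
grip_width: 67.0
[ 430.65354607 -297.29749397  126.46957421] [-3.14061985e+00 -1.34269502e-03  1.58998359e+00]
```

View pics/c9.png

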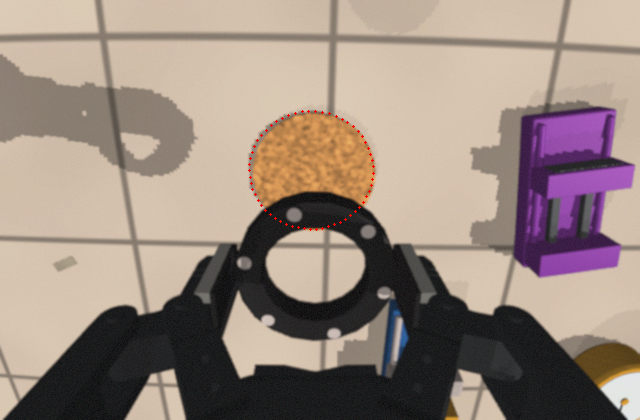

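The cork circle matches (430,-299). Lower and release.

```bash

python3 -m handwheel '[{"delta_pos":[-0.003,-0.008,-0.2],"delta_rot":[0,0,0]},{"delta_pos":[-0.003,-0.008,-0.4],"delta_rot":[0,0,0]},{"delta_pos":[-0.003,-0.008,-0.59],"delta_rot":[0,0,0]},{"delta_pos":[-0.003,-0.008,-0.59],"delta_rot":[0,0,0]},{"delta_pos":[-0.003,-0.008,-0.59],"delta_rot":[0,0,0]}]'
python3 -m handwheel '[{"delta_pos":[0,0,-0.015],"delta_rot":[0,0,0]},{"delta_pos":[0,0,-0.03],"delta_rot":[0,0,0]},{"delta_pos":[0,0,-0.03],"delta_rot":[0,0,0]}]'
```

```text
clock: 20.8
ee_pos: [430.9, -298.4, 9.6]
orientation: [-3.141, -0.001, 1.591]
wrist_force: [-0.0, 0.1, -0.6]
grip_width: 66.8
clock: 21.18
ee_pos: [431.0, -298.3, 3.8]
orientation: [3.141, -0.001, 1.591]
wrist_force: [-0.2, -0.1, -1.1]
grip_width: 67.1
```

```bash

python3 -m handwheel '[{"delta_pos":[0,0,-0.006],"delta_rot":[0,0,0]},{"delta_pos":[0,0,-0.011],"delta_rot":[0,0,0]},{"delta_pos":[0,0,-0.011],"delta_rot":[0,0,0]}]'
python3 -m handwheel '[{"delta_pos":[0,0,0],"delta_rot":[0,0,0]},{"delta_pos":[0,0,0],"delta_rot":[0,0,0]},{"delta_pos":[0,0,0.3],"delta_rot":[0,0,0]},{"delta_pos":[0,0,0.6],"delta_rot":[0,0,0]},{"delta_pos":[0,0,0.8],"delta_rot":[0,0,0]}]' 1
python3 -m handwheel '[{"delta_pos":[0.12,0.92,0],"delta_rot":[0,0,0.012]},{"delta_pos":[0.12,0.92,0],"delta_rot":[0,0,0.012]},{"delta_pos":[0.12,0.92,0],"delta_rot":[0,0,0.012]},{"delta_pos":[0.12,0.92,0],"delta_rot":[0,0,0.012]},{"delta_pos":[0.12,0.92,0],"delta_rot":[0,0,0.012]}]'
python3 -m handwheel '[{"delta_pos":[0.12,0.92,0],"delta_rot":[0,0,0]},{"delta_pos":[0.12,0.92,0],"delta_rot":[0,0,0]},{"delta_pos":[0.12,0.92,0],"delta_rot":[0,0,0]},{"delta_pos":[0.12,0.92,0],"delta_rot":[0,0,0]},{"delta_pos":[0.12,0.92,0],"delta_rot":[0,0,0]}]'
python3 - <<'E'
from h import *
S='w10.png'
c=shot('wrist',S);s=ctrl.state();print(s['ee_pos'],s['orientation'])
b=cv2.imread('pics/w10.png')
cv2.imwrite('pics/c10.png',cv2.resize(b[130:380,180:460],None,fx=2.4,fy=2.4,interpolation=cv2.INTER_CUBIC))
E
```

```text
clock: 21.55
ee_pos: [431.1, -298.5, 1.9]
orientation: [3.141, -0.001, 1.591]
wrist_force: [-1.3, 2.6, 8.8]
grip_width: 67.2
clock: 22.18
ee_pos: [431.3, -298.8, 164.2]
orientation: [3.14, -0.001, 1.591]
wrist_force: [0.1, -0.2, -0.3]
grip_width: 85.6
clock: 22.8
ee_pos: [455.3, -114.9, 164.3]
orientation: [3.14, -0.001, 1.667]
wrist_force: [0.0, -0.6, 0.4]
grip_width: 85.3
clock: 23.42
ee_pos: [479.3, 67.6, 164.1]
orientation: [3.14, 0.0, 1.665]
wrist_force: [0.4, -1.2, -0.8]
grip_width: 85.4
[479.32901237  67.18990828 164.18229543] [ 3.13987622e+00 -1.13138184e-04  1.66410457e+00]
```

View pics/c10.png

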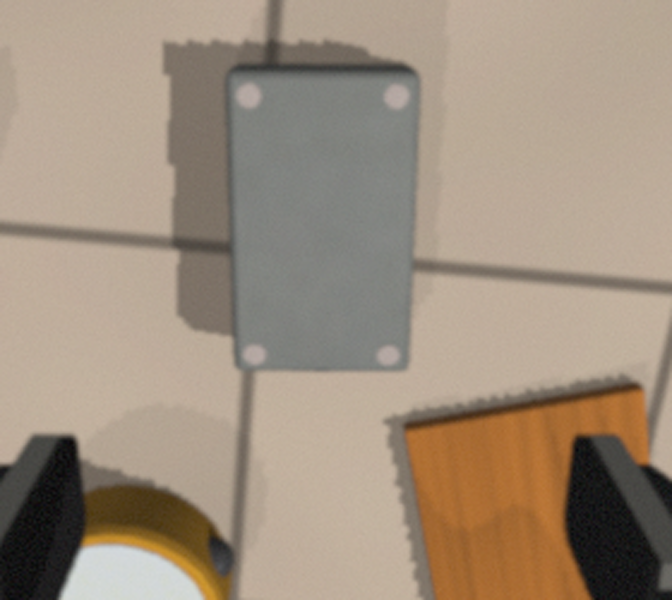

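```bash
python3 - <<'E'
from h import *
S='w10.png'
w=px(S,np.array([(227,72),(418,72),(410,370),(236,370)])/2.4+(180,130),26)
e=np.diff(np.r_[w,w[:1]],axis=0);print(w.round(1),w.mean(0),np.linalg.norm(e,axis=1),np.degrees(np.arctan2(e[:,1],e[:,0])))
E
```

```text
[[428.   32.8  26. ]
 [422.2  94.1  26. ]
 [527.5 104.9  26. ]
 [533.5  42.2  26. ]] [477.7822723   68.48512608  26.        ] [ 61.57505691 105.89991507  63.00278704 105.90711372] [  95.41197743    5.86730577  -84.57991005 -174.90513366]
```

```bash

python3 -m handwheel '[{"delta_pos":[-0.008,0.006,-0.25],"delta_rot":[0,0.0002,0]},{"delta_pos":[-0.008,0.006,-0.5],"delta_rot":[0,0.0002,0]},{"delta_pos":[-0.008,0.006,-0.7],"delta_rot":[0,0.0002,0]},{"delta_pos":[-0.008,0.006,-0.7],"delta_rot":[0,0.0002,0]},{"delta_pos":[-0.008,0.006,-0.7],"delta_rot":[0,0.0002,0]}]'
python3 -m handwheel '[{"delta_pos":[0,0,-0.04],"delta_rot":[0,0,0]},{"delta_pos":[0,0,-0.09],"delta_rot":[0,0,0]},{"delta_pos":[0,0,-0.09],"delta_rot":[0,0,0]}]'
python3 -m handwheel '[{"delta_pos":[0,0,0],"delta_rot":[0,0,0]},{"delta_pos":[0,0,0],"delta_rot":[0,0,0]},{"delta_pos":[0,0,0],"delta_rot":[0,0,0]},{"delta_pos":[0,0,0],"delta_rot":[0,0,0]}]' 0 60
```

```text
clock: 24.1
ee_pos: [478.5, 67.3, 25.4]
orientation: [3.14, -0.0, 1.662]
wrist_force: [0.6, -0.2, 0.1]
grip_width: 85.3
clock: 24.48
ee_pos: [478.2, 67.3, 7.1]
orientation: [3.141, -0.0, 1.662]
wrist_force: [0.2, 0.2, 0.9]
grip_width: 85.5
clock: 24.98
ee_pos: [478.2, 67.4, 7.5]
orientation: [3.141, -0.0, 1.662]
wrist_force: [-4.1, -0.7, 10.5]
grip_width: 62.3
```

```bash

python3 -m handwheel '[{"delta_pos":[0,0,0.05],"delta_rot":[0,0,0]},{"delta_pos":[0,0,0.2],"delta_rot":[0,0,0]},{"delta_pos":[0,0,0.5],"delta_rot":[0,0,0]},{"delta_pos":[0,0,0.5],"delta_rot":[0,0,0]}]'
python3 -m handwheel '[{"delta_pos":[0.35,0.26,0],"delta_rot":[0,0.0008,0.031]},{"delta_pos":[0.35,0.26,0],"delta_rot":[0,0.0008,0.031]},{"delta_pos":[0.35,0.26,0],"delta_rot":[0,0.0008,0.031]},{"delta_pos":[0.35,0.26,0],"delta_rot":[0,0.0008,0.031]}]'
python3 - <<'E'
from h import *
S='w11.png'
c=shot('wrist',S);s=ctrl.state();print(s['ee_pos'],s['orientation'])
b=cv2.imread('pics/w11.png')
a=np.radians(16.5); R=np.array([[np.cos(a),-np.sin(a)],[np.sin(a),np.cos(a)]])
H=np.array([(x,y) for x in np.linspace(-73,73,30) for y in(-48,48)]+[(x,y) for y in np.linspace(-48,48,20) for x in(-73,73)])@R.T+[616.5,173]
for q in proj(S,np.c_[H,[8]*len(H)]): cv2.circle(b,tuple(int(v) for v in q),1,(255,0,0),-1)
cv2.imwrite('pics/c11.png',b)
E
```

```text
clock: 25.48
ee_pos: [480.3, 67.9, 111.4]
orientation: [3.135, -0.003, 1.662]
wrist_force: [-0.8, -0.1, -3.0]
grip_width: 62.4
clock: 25.98
ee_pos: [549.3, 119.2, 110.8]
orientation: [3.141, -0.003, 1.856]
wrist_force: [-1.2, -0.4, -3.0]
grip_width: 62.1
[549.29182859 119.11805084 110.94964005] [ 3.14092432 -0.00346364  1.85586186]
```

View pics/c11.png

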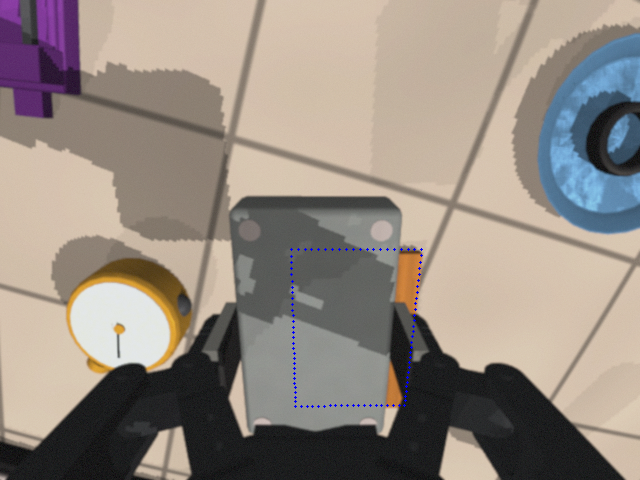

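The board outline at (616.5,173), 16.5° fits, and the housing is parallel to it. Place it.

```bash

python3 -m handwheel '[{"delta_pos":[0.337,0.266,0],"delta_rot":[-0.0004,0,0.001]},{"delta_pos":[0.337,0.266,0],"delta_rot":[-0.0004,0,0.001]},{"delta_pos":[0.337,0.266,-0.2],"delta_rot":[-0.0004,0,0.001]},{"delta_pos":[0.337,0.266,-0.43],"delta_rot":[-0.0004,0,0.001]},{"delta_pos":[0.337,0.266,-0.43],"delta_rot":[-0.0004,0,0.001]}]'
python3 -m handwheel '[{"delta_pos":[0,0,-0.02],"delta_rot":[0,0,0]},{"delta_pos":[0,0,-0.045],"delta_rot":[0,0,0]},{"delta_pos":[0,0,-0.045],"delta_rot":[0,0,0]}]'
```

```text
clock: 26.65
ee_pos: [614.0, 171.1, 22.3]
orientation: [-3.135, -0.0, 1.861]
wrist_force: [1.6, -0.1, -2.2]
grip_width: 62.4
clock: 27.02
ee_pos: [614.7, 171.1, 15.6]
orientation: [-3.137, -0.001, 1.861]
wrist_force: [-6.5, -1.8, 15.8]
grip_width: 62.5
```

Seated at 15.6 mm, as predicted. Release and retreat, then take a final overview.

```bash

python3 -m handwheel '[{"delta_pos":[0,0,0],"delta_rot":[0,0,0]},{"delta_pos":[0,0,0],"delta_rot":[0,0,0]},{"delta_pos":[0,0,0],"delta_rot":[0,0,0]},{"delta_pos":[0,0,0.4],"delta_rot":[0,0,0]},{"delta_pos":[0,0,0.7],"delta_rot":[0,0,0]}]' 1
python3 -m handwheel '[{"delta_pos":[-0.6,-0.6,0.3],"delta_rot":[0,0,0]},{"delta_pos":[-0.6,-0.6,0.3],"delta_rot":[0,0,0]},{"delta_pos":[-0.6,-0.6,0.6],"delta_rot":[0,0,0]},{"delta_pos":[-0.6,-0.6,0.6],"delta_rot":[0,0,0]},{"delta_pos":[-0.6,-0.6,0.6],"delta_rot":[0,0,0]}]'
python3 - <<'E'
from h import *
S='w12.png'
c=shot('wrist',S);s=ctrl.state();print(s['ee_pos'],s['orientation'])
b=cv2.imread('pics/w12.png');cv2.imwrite('pics/c12.png',cv2.resize(b,(800,600)))
E
```

```text
clock: 27.65
ee_pos: [614.3, 170.8, 141.6]
orientation: [-3.136, -0.0, 1.861]
wrist_force: [0.9, 0.9, 2.1]
grip_width: 85.3
clock: 28.28
ee_pos: [494.6, 50.1, 263.8]
orientation: [-3.14, -0.002, 1.86]
wrist_force: [0.2, 0.4, -0.3]
grip_width: 85.3
[494.41911941  50.85004715 262.42550175] [-3.13802587e+00 -1.52332191e-03  1.86077407e+00]
```

The viewer limit is reached (16), so the last check is numeric: colour segmentation, plus the jaw edges read earlier from the post-clamp picture.

```bash
python3 - <<'E'
from h import *
# jaw after clamping, from c5 readings
W=lambda p,z: px('w5.png',np.array(p,float)/1.33+(160,150),z).round(1)
print('slide top back/front',W([(203,200),(203,222)],40),'block top',W([(172,245),(242,245),(242,279),(174,279)],60).mean(0))
S='w12.png'; c=cv2.imread('pics/w12.png'); h=cv2.cvtColor(c,cv2.COLOR_BGR2HSV)
def blob(m,z,n,seed,rad):
    # pixels whose world point at height z lies within rad of seed
    v,u=np.nonzero(m); w=px(S,np.c_[u,v],z)[:,:2]; k=np.hypot(*(w-seed).T)<rad; w=w[k]
    if k.sum()<30: print(n,'few',k.sum()); return
    r=cv2.minAreaRect(w.astype(np.float32)); print(n,k.sum(),'rect c',np.round(r[0],1),'size',np.round(r[1],1),'ang',round(r[2],1))
sat,val=h[...,1],h[...,2]
blob(cv2.morphologyEx(((sat<60)&(val>60)&(val<150)).astype(np.uint8),cv2.MORPH_OPEN,np.ones((3,3))),34,'housing',(616,173),70)
blob(cv2.morphologyEx(((h[...,0]<20)&(sat>120)).astype(np.uint8),cv2.MORPH_OPEN,np.ones((3,3))),8,'board',(616,173),95)
blob((val<60),18,'narrow',(416,305),48)
blob((val<60),19,'wide',(430,-299),45)
blob(((h[...,0]>15)&(h[...,0]<30)&(sat>100)&(val>80)),36,'gauge',(638,2),65)
for n in ('top',):
    S='top2.png'; shot(n,S); c=cv2.imread('pics/'+S); h=cv2.cvtColor(c,cv2.COLOR_BGR2HSV); sat,val=h[...,1],h[...,2]
    blob((val<60),18,'top narrow',(416,305),48); blob((val<60),19,'top wide',(430,-299),45)
    d=lambda f:cv2.cvtColor(cv2.imread('pics/'+f),cv2.COLOR_BGR2HSV)
    for f in ('top1.png','top2.png'):
        S=f; h=d(f); blob(((h[...,0]>15)&(h[...,0]<32)&(h[...,1]>110)),36,'gauge '+f,(638,2),60)
E
```

```text
slide top back/front [[ 605.8 -195.    40. ]
 [ 620.8 -194.8   40. ]] block top [ 635.45  -191.925   60.   ]
housing 4661 rect c [615.3 164. ] size [122.6 131.1] ang 59.0
board 2645 rect c [618.1 174.2] size [146.3  95.3] ang 16.0
narrow 931 rect c [416.5 298.9] size [54.3 45.6] ang 86.7
wide 1448 rect c [ 430.7 -278.8] size [65.2 48.1] ang 3.7
gauge 1159 rect c [634.2   2.1] size [93.2 84.2] ang 23.4
top narrow 149 rect c [416.3 301.4] size [47.3 45.2] ang 71.5
top wide 288 rect c [ 430.2 -296. ] size [64.3 61.8] ang 89.8
gauge top1.png 219 rect c [ 6.404e+02 -4.000e-01] size [83.5 88.3] ang 26.5
gauge top2.png 67 rect c [679.6   3.6] size [21.1 59.6] ang 10.1
```

```bash
python3 - <<'E'
from h import *
S='w12.png'; c=cv2.imread('pics/'+S).astype(int)
m=((c[...,0]-c[...,2]>0)&(c[...,1]>50)&(c[...,0]-c[...,2]<40)).astype(np.uint8)
m=cv2.morphologyEx(m,cv2.MORPH_OPEN,np.ones((5,5)))
u0=proj(S,[[616,173,34]])[0]; n,l,st,ce=cv2.connectedComponentsWithStats(m)
k=l[int(u0[1]),int(u0[0])]; print(k,st[k],u0,c[int(u0[1]),int(u0[0])])
v,u=np.nonzero(l==k); w=px(S,np.c_[u,v],34)[:,:2].astype(np.float32); print(cv2.minAreaRect(w))
E
```

```text
0 [     0      0    640    480 302313] [382.1763092 326.1833514] [120 125 124]
((605.1256103515625, 96.44500732421875), (643.5363159179688, 1012.759765625), 16.330347061157227)
```

```bash
python3 - <<'E'
from h import *
S='w12.png'; c=cv2.GaussianBlur(cv2.imread('pics/'+S),(3,3),0).astype(int)
for t in (6,10,14):
    m=((c[...,2]-c[...,0]<t)&(c[...,1]>85)).astype(np.uint8)
    m=cv2.morphologyEx(m,cv2.MORPH_OPEN,np.ones((7,7)))
    n,l,st,_=cv2.connectedComponentsWithStats(m); k=l[326,382]
    v,u=np.nonzero(l==k); r=cv2.minAreaRect(px(S,np.c_[u,v],34)[:,:2].astype(np.float32)); print(t,k,np.round(r[0],1),np.round(r[1],1),round(r[2],1))
E
```

```text
6 4 [612.9 170.8] [102.7  60.1] 16.3
10 4 [612.9 171. ] [102.8  60.5] 16.4
14 6 [612.8 171.2] [102.8  60.8] 16.4
```

All within tolerance: the housing is about 5 mm off the board's middle with 0.4° of yaw error, the narrow ring about 4 mm off and the wide ring about 3 mm off. The arm is clear.

```bash
python3 -c "
from plant import ctrl
print(ctrl.sign_off())"
```

```text
the job is handed in; nothing more can be done
None
```

All four parts are set out for repair, and I handed the job in at about 28 s of the 115 s allowed. No verdict came back.

| Part | Where it is | Last measurement |
|---|---|---|
| Block | In the blue vise, on the parallels, clamped | Jaw stopped hard at about 20 N within 0.1 mm of the predicted point; about 1 mm from the expected clamped position and 3 mm from mid-jaw |
| Jaw travel | Shut on the block | About 21.5 mm from the picture, against 20.5 mm needed; that reading is only good to about 1.5 mm |
| Narrow bezel | Saucer | About 4 mm off the middle |
| Wide bezel | Cork mat | About 3 mm off the middle |
| Housing | Small board, lengthwise | About 5 mm off the middle, about 0.4° out of line |
| Gauge | Left where it was | At about (634, 2) mm, against (638, 4) at the start |

- **Failed or disagreeing checks:** The last overview picture could not be viewed because the 16-picture limit was used up, so the final check was by colour segmentation only. The top camera gave a wrong gauge reading in the final check, probably because the arm was blocking part of the view. The wrist camera's wide-bezel fit was incomplete, so I relied on the top camera for it. My first housing segmentation was unusable; the table uses a stricter one.
- **Not checked by picture:** That the two bezels and the housing lie flat comes from each part touching down within about a millimetre of its expected height, not from a final view.

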